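Seat the rubber isolation mounts for testing

TASK

Pick out the three black rubber isolation mounts and stand each one upright and flat inside the shallow test seat of its own shape and size: large round, small round and square, the square one turned in line with its seat. Leave the bearing cup and the brass adapter where they stand.

Things in the scene. Friction and masses are not known exactly. Their poses are not given: they have to be found in the camera images.
- large_mount_mid (a point): Large round rubber isolation mount: upright black cylinder 58 mm in diameter, 52 mm tall, thin dark end plates. A steel stud 8 mm thick stands another 12 mm up from the middle of its top. It stands upright on the cart, loose; this point is its centre, 26 mm above its underside; z is up.
- small_mount_mid (a point): Small round rubber isolation mount: upright black cylinder 38 mm in diameter, 52 mm tall, thin dark end plates. A steel stud 8 mm thick stands another 12 mm up from the middle of its top. It stands upright on the cart, loose; this point is its centre, 26 mm above its underside; z is up.
- square_mount_mid (a point): Square rubber isolation mount: upright black block 46 x 46 mm, 52 mm tall, thin dark end plates. A steel stud 8 mm thick stands another 12 mm up from the middle of its top. It stands upright on the cart, loose; this point is its centre, 26 mm above its underside; z is up. Its x and y axes are square to its side faces.
- large_seat: Large round seat: shallow aluminium pan, 78 mm inside the rim, 86 mm outside. Dark grey floor 4 mm thick (its upper face 4 mm above the cart), rim 4 mm wide rising 4 mm above that floor (8 mm above the cart). Fixed to the cart. Origin: centre of its underside, on the cart top.
- small_seat: Small round seat: shallow aluminium pan, 58 mm inside the rim, 66 mm outside. Dark grey floor 4 mm thick (its upper face 4 mm above the cart), rim 4 mm wide rising 4 mm above that floor (8 mm above the cart). Fixed to the cart. Origin: centre of its underside, on the cart top.
- square_seat: Square seat: shallow aluminium pan, 62 x 62 mm inside the rim, 70 x 70 mm outside. Dark grey floor 4 mm thick (its upper face 4 mm above the cart), rim 4 mm wide rising 4 mm above that floor (8 mm above the cart). Fixed to the cart. Origin: centre of its underside, on the cart top. Its x and y axes are square to its sides.
- bearing_cup_mid (a point): Bystander: silver aluminium bearing cup, open at the top, 60 mm in diameter, 34 mm tall, loose among the mounts. This point is its centre, 17 mm above the cart. Also in the scene: a blue roller on a cradle and a grey box with a red button (up to 100 mm tall, fixed, not part of the job) stand at least 100 mm beyond the seats' centres, seen from the robot.
- grease_adapter_mid (a point): Bystander: small stepped brass grease nipple adapter, upright, 28 mm in diameter at the foot, 43 mm tall, loose among the mounts. This point is its centre, 21.5 mm above the cart.

How it is judged (in metres and radians):
At the end, for the whole second after the job is handed in: Each mount is upright (0.06 rad), at rest, flat on the floor of its own seat (its centre at most 30.8 mm above the cart) and centred on it within 11.5 mm (square one: 12.5 mm); the square mount is within 0.3 rad of parallel to its seat, any of the four ways round (horizontal distance between large_mount_mid and large_seat below 0.0115 m and z of large_mount_mid in the frame of large_seat below 0.0308 m and angle between each of large_mount_mid, small_mount_mid, square_mount_mid's own z axis and vertical below 0.06 rad and linear speed of each of large_mount, small_mount, square_mount below 0.02 m/s and horizontal distance between small_mount_mid and small_seat below 0.0115 m and z of small_mount_mid in the frame of small_seat below 0.0308 m and horizontal distance between square_mount_mid and square_seat below 0.0125 m and z of square_mount_mid in the frame of square_seat below 0.0308 m and (angle between the x axis of square_mount_mid and the x axis of square_seat, either way round below 0.3 rad or angle between the x axis of square_mount_mid and the y axis of square_seat, either way round below 0.3 rad)); the robot touches nothing.
It fails at once if The bearing cup was moved by more than 15 mm (distance of bearing_cup_mid from where it was at the start of the episode above 0.015 m).
It fails at once if The brass adapter was moved by more than 15 mm (distance of grease_adapter_mid from where it was at the start of the episode above 0.015 m).
It also fails if it takes over 83 s, if anything falls off the work surface, if the arm or the gripper's body presses on something with over 40 N, if the wrist force passes 120 N, or if a joint passes its speed limit or range.

ROBOT

A 6-joint arm with a two-finger parallel gripper is mounted at the origin on the work surface. World frame = base frame: x ahead of the robot, y to its left, z up, the work surface at z = 0. Lengths are in mm, angles in rad, forces in N, time in s.
With the tool pointing down it reaches from about 350 to 875 mm from the base axis. Payload 4.2 kg.
Tool frame: the origin (TCP) lies at the very end of the fingers, on their centre line; the grasp point (between the pads) lies 19 mm behind it; z points along the fingers, y is the line along which they close (so a half turn about z gives the same grasp; the last joint's range is limited). The gripper opens to 85 mm and grips with 20 to 120 N. Pads are 22 mm wide; open, the fingers measure 114 mm over their backs; the gripper's body (76 mm by 85 mm) begins 54 mm behind the grasp point. The pads swing forward as they close: fully open they stand 13 mm farther back than shut.
Start: joints at [1.489, 0.385, 0.008, 0, -1.194, -0.259], TCP at [208.868, 589.044, 231.312] pointing down, gripper open.
Joint ranges: [-3.14, 3.14], [-1.21, 2.06], [-1.07, 1.41], [-3.16, 2.05], [-2.99, -0.16], [-3.1, 3.1]. Speed limits (rad/s): [2.79, 2.79, 3.14, 3.14, 3.14, 3.14].

INTERFACE

Orientations are given as a unit quaternion [x, y, z, w].
In Python, from bench import arm gives the robot as it stands.
- The arm moves only by the tool servo_tool, never from a script. Its argument "rows" is a list that holds one entry, the list of rows, each a list of 7 numbers: the finger opening in mm, from 0 to 85.4, then the shift along the tool's x, y, z in mm, then the turn, a rotation vector about the tool's x, y, z in rad. A call has 1 to 10 rows; each row is the pose to reach, as a shift and turn from the pose commanded when the call began, along the tool's axes at that moment; what a row does not reach only later rows make up. A row lasts 1/8 s, in which the tool goes at most 62.5 mm and 10.7 degrees, less where a joint would pass 70% of its speed; a pose out of reach is approached as far as the arm can. A call with a gripper value outside its range is refused whole. The fingers move at their own pace and stop on an object; the grip force is fixed at half the most. Time passes only in rows, so rows that repeat a pose let the fingers close. It gives the time, the measured TCP pose, the force, the opening and the grip force at its end, in the units of the state.
- arm.read_state(): the state, without advancing time (a new reading comes with each control period).
- arm.get_image(name): name is "scene" or "top" or "wrist"; returns the picture (384x512x3 uint8, red, green, blue); there is no depth.
- arm.camera_params(name): a dict with "intrinsics" (3x3 intrinsics, pixels), "R" (3x3) and "t" (3): a world point X has camera coordinates R X + t. Camera axes: x right, y down, z forward; pixel columns grow to the right and rows downward; lengths in mm; the calibration is good to about 2 mm. A picture is of the moment at which its call begins: read the wrist's pose just before it. camera_params takes no time and is no camera call; for the wrist camera it gives the pose at the moment of the call.
- arm.job_done(): hands the job in; it is judged then, once.
The state is a dict: "clock": time; "joints": joint angles; "joint_vel": joint speeds; "joint_efforts": joint torques, N m; "position": TCP position; "ee_rot": TCP orientation; "contact_force": force on the tool from outside, world axes, zero at the start; "wrist_torque": the same for the moment, N m; "gripper_width": finger opening in mm; "grasp_force": force on a finger pad.
Only numpy, scipy, OpenCV 4.12 (cv2) and the standard library are available. Lean on these libraries where they do the work, as an engineer would, in place of code of your own. Each camera call takes 0.05 s, during which the arm holds its last target. There are 200 camera calls.

## Working session

There is one attempt and no reset: what is moved stays moved. The work goes in short steps, Python scripts to look and compute and a tool call to move; the robot and the scene stay as the last step left them, time stands still between calls to the robot, and variables do not carry over. Pictures are saved under pics/ and viewed, at most 14 in all, crops included, and the job is handed in when it is done.

Besides the shell and the picture viewer there is one more tool, called as name(argument=value, ...), one argument or row to a line, values as JSON. servo_tool: Moves the arm, as the interface text tells. Its arguments: {"type":"object","properties":{"rows":{"type":"array"}},"required":["rows"]}

```bash
mkdir -p pics; ls; python3 - <<'E'
from bench import arm
import cv2,numpy as np
s=arm.read_state();print(s)
for n in("top","scene","wrist"):
    p=arm.camera_params(n);print(n,np.round(p["intrinsics"],1).tolist(),np.round(p["R"],3).tolist(),np.round(p["t"],1).tolist())
    cv2.imwrite(f"pics/{n}0.png",arm.get_image(n)[:,:,::-1])
E
```

```text
pics
{'clock': 0.0, 'joints': array([ 1.48862306e+00,  3.85541632e-01,  6.64057224e-03, -4.95067969e-04,
       -1.19401430e+00, -2.58583148e-01]), 'joint_vel': array([-0.00182228,  0.00091031, -0.00069193, -0.00011354, -0.00172838,
        0.00222919]), 'joint_efforts': array([ 6.10236275e-04, -3.92289805e+01,  1.88401115e+01,  4.18621615e+00,
       -4.59780349e-03, -4.90217360e-06]), 'position': array([208.67302681, 588.51704309, 230.23695503]), 'ee_rot': array([ 9.85504644e-01, -1.69644987e-01, -1.35845675e-04,  1.07566659e-03]), 'contact_force': array([-0.49082378, -0.52719045, -0.39108506]), 'wrist_torque': array([ 0.00619805,  0.01542636, -0.02766674]), 'grasp_force': 0.0, 'gripper_width': 85.23596979917231}
top [[407.4, 0.0, 261.9], [0.0, 407.4, 197.2], [0.0, 0.0, 1.0]] [[0.047, -0.999, 0.006], [-0.977, -0.047, -0.21], [0.21, 0.004, -0.978]] [-7.4, 552.6, 1027.3]
scene [[381.9, 0.0, 257.7], [0.0, 381.9, 187.2], [0.0, 0.0, 1.0]] [[-0.571, 0.821, -0.013], [0.575, 0.389, -0.72], [-0.586, -0.418, -0.694]] [286.8, -283.0, 1225.9]
wrist [[271.8, 0.0, 257.4], [0.0, 271.8, 190.6], [0.0, 0.0, 1.0]] [[-0.335, -0.942, 0.002], [-0.896, 0.319, 0.309], [-0.291, 0.102, -0.951]] [623.7, -41.0, 379.9]
```

View pics/top0.png

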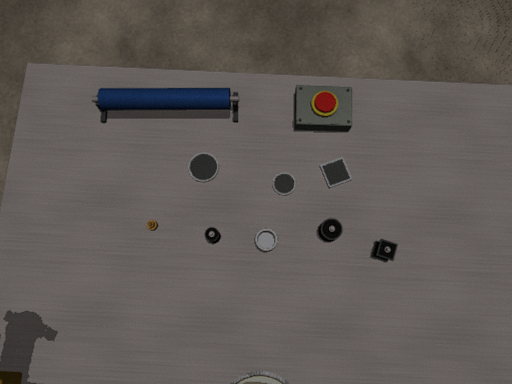

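View pics/scene0.png

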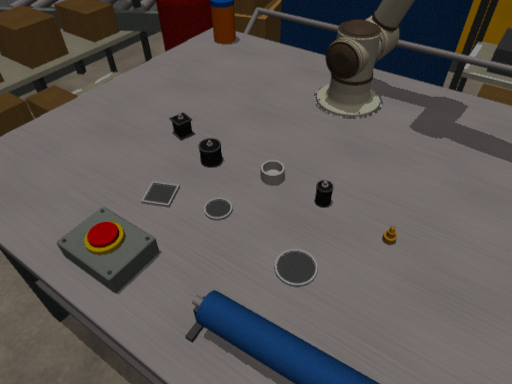

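Top view: large seat (203,167), small seat (284,184), square seat (336,172); mounts small (212,235), large (330,229), square (385,249), with the cup (265,240) and adapter (152,225) well clear of them. The scene view agrees. Next I'll measure with masks and check on an enlarged crop.

```bash
cat > h.py <<'E'
import cv2,numpy as np
from bench import arm
def ray(P,uv,z):
    K,R,t=(np.array(P[k]) for k in("intrinsics","R","t"))
    d=R.T@np.linalg.solve(K,[uv[0],uv[1],1.]); c=-R.T@t
    return (c+d*(z-c[2])/d[2])[:2]
def proj(P,X):
    K,R,t=(np.array(P[k]) for k in("intrinsics","R","t"))
    q=K@(R@np.array(X,float)+t); return q[:2]/q[2]
E
python3 - <<'E'
from h import *
im=cv2.imread("pics/top0.png");P=arm.camera_params("top")
g=cv2.cvtColor(im,cv2.COLOR_BGR2GRAY)
dark=(g<60).astype(np.uint8); dark[:145]=0; dark[275:]=0; dark[:,:130]=0; dark[:,430:]=0
n,l,st,c=cv2.connectedComponentsWithStats(dark)
for i in range(1,n):
    if st[i,4]>25: 
        z=4 if st[i,1]+st[i,3]/2<200 else 0
        cn=cv2.findContours((l==i).astype(np.uint8),0,2)[0][0]
        print(st[i],np.round(c[i],1),np.round(ray(P,c[i],z),1),np.round(cv2.minAreaRect(cn),1) if 0 else cv2.minAreaRect(cn))
cr=im[145:275,130:430]
cv2.imwrite("pics/crop0.png",cv2.convertScaleAbs(cv2.resize(cr[:, :],None,fx=2.66,fy=2.66,interpolation=cv2.INTER_CUBIC),alpha=1.6))
E
```

```text
[190 154  27  26 520] [203.1 166.4] [645.5 190.4] ((203.25003051757812, 166.25001525878906), (24.748737335205078, 25.45584487915039), 45.0)
[323 159  27  26 407] [335.6 171.8] [ 648.  -187.1] ((335.7159729003906, 171.6183624267578), (20.76923370361328, 20.38461685180664), 67.38013458251953)
[275 174  19  19 284] [283.8 183.1] [607.8 -40.9] ((284.0, 183.0), (18.0, 18.0), 90.0)
[317 219  25  23 423] [329.1 230.1] [ 480.8 -171.2] ((329.2500305175781, 229.75003051757812), (21.21320343017578, 24.748737335205078), 45.0)
[205 227  16  17 171] [212.3 235.4] [450.8 150.4] ((212.25, 235.25), (16.26345443725586, 14.142135620117188), 45.0)
[371 239  26  23 417] [383.2 250.3] [ 432.1 -320.2] ((383.5550842285156, 250.3165283203125), (23.083616256713867, 20.784832000732422), 16.699241638183594)
```

View pics/crop0.png

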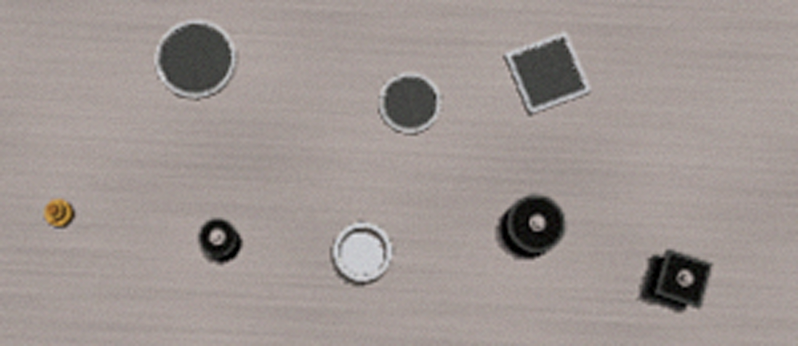

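The crop shows the studs clearly: small about (212,234), large (332,228.5), square (387.5,249.5) in full-picture pixels. The shadows fall to the lower left. The dark blobs are biased by the shadow, so I'll use the studs at z=64 and the top-face edges for the square mount's angle.

```bash
python3 - <<'E'
from h import *
im=cv2.imread("pics/top0.png");P=arm.camera_params("top")
g=cv2.cvtColor(im,cv2.COLOR_BGR2GRAY).astype(float)
for n,u,v in(("small",212,234),("large",332,228.5),("square",387.5,249.5)):
    u0,v0=int(u)-3,int(v)-3; w=np.clip(g[v0:v0+8,u0:u0+8]-50,0,None)
    yy,xx=np.mgrid[v0:v0+8,u0:u0+8]; c=((w*xx).sum()/w.sum(),(w*yy).sum()/w.sum())
    print(n,np.round(c,1),np.round(ray(P,c,62),1))
k=lambda x,y:(x/2.66+130,y/2.66+145)
def ang(a,b,z):
    d=ray(P,k(*b),z)-ray(P,k(*a),z);return np.arctan2(d[1],d[0])
for a,b in(((667,250),(711,264)),((711,264),(700,308))):print("mount",ang(a,b,52))
for a,b in(((505,55),(567,34)),((567,34),(590,90)),((590,90),(532,114)),((532,114),(505,55))):print("seat",ang(a,b,8))
print("cup",ray(P,k(362,252),34),"adapter",ray(P,k(58,212),30))
E
```

```text
small [211.1 233.5] [448.5 146.4]
large [331.6 228.1] [ 477.8 -167.4]
square [387.6 248.9] [ 430.2 -313. ]
mount -1.8369331714931914
mount 2.87784985369665
seat -1.1872682274297166
seat -2.7564140596883826
seat 2.015260631540444
seat 0.43650031011866436
cup [442.13418537   2.25284188] adapter [468.46122614 311.63473724]
```

Square mount yaw is about -0.265 and its seat about +0.41 (mod 90°). First I'll move above the small mount and check it with the wrist camera.

servo_tool(
  rows=[
    [[85,374,337,60,0,0,0],[85,374,337,60,0,0,0],[85,374,337,60,0,0,0],[85,374,337,60,0,0,0],[85,374,337,60,0,0,0],[85,374,337,60,0,0,0],[85,374,337,60,0,0,0],[85,374,337,60,0,0,0],[85,374,337,60,0,0,0],[85,374,337,60,0,0,0]],
  ],
)

```text
clock: 1.4
position: [448.8, 146.0, 171.2]
ee_rot: [0.985, -0.17, -0.0, 0.0]
contact_force: [0.1, -0.2, 0.7]
gripper_width: 85.1
grasp_force: 0.0
```

```bash
python3 - <<'E'
from h import *
P=arm.camera_params("wrist");im=arm.get_image("wrist")[:,:,::-1].copy();cv2.imwrite("pics/w1raw.png",im)
s=arm.read_state();print(s["clock"],s["position"],s["joints"])
for X in((448.5,146.4,62),(607.8,-40.9,4),(442,2,34),(645.5,190.4,4)):print(proj(P,X).round(0))
cv2.imwrite("pics/w1.png",cv2.convertScaleAbs(im,alpha=1.6))
E
```

```text
1.45 [448.63865055 146.7917181  171.33444122] [ 6.61511956e-01  1.82125476e-01 -4.43796871e-01 -1.02119409e-04
 -9.44744015e-01  5.68632543e-01]
[257. 188.]
[389. -49.]
[392. 140.]
[147.   4.]
```

View pics/w1.png

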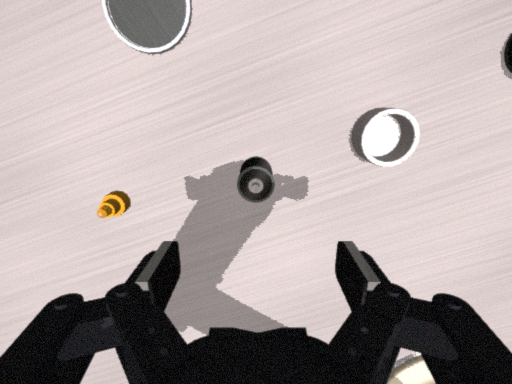

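The stud is at (257,185), against a prediction of (257,188), so the estimate holds to about 2 mm. Descending and gripping.

servo_tool(
  rows=[
    [[85,0,0,60,0,0,0],[85,0,0,120,0,0,0],[85,0,0,157,0,0,0],[85,0,0,157,0,0,0],[20,0,0,157,0,0,0],[20,0,0,157,0,0,0],[20,0,0,157,0,0,0],[20,0,0,157,0,0,0],[20,0,0,157,0,0,0],[20,0,0,157,0,0,0]],
  ],
)

```text
clock: 2.7
position: [449.7, 147.3, 16.2]
ee_rot: [0.986, -0.169, 0.001, -0.001]
contact_force: [-2.2, 1.5, 5.6]
gripper_width: 36.9
grasp_force: 59.4
```

Gripped at 36.9 mm. Lifting and carrying it to the small seat.

servo_tool(
  rows=[
    [[20,0,0,-60,0,0,0],[20,0,0,-80,0,0,0],[20,50,29,-80,0,0,0],[20,100,58,-80,0,0,0],[20,150,87,-80,0,0,0],[20,200,116,-80,0,0,0],[20,213,123,-80,0,0,0],[20,213,123,-50,0,0,0],[20,213,123,-50,0,0,0]],
  ],
)

```text
clock: 3.82
position: [605.9, -40.8, 62.6]
ee_rot: [0.985, -0.17, -0.003, 0.001]
contact_force: [-0.5, -0.3, -0.6]
gripper_width: 36.9
grasp_force: 60.4
```

```bash
python3 - <<'E'
from h import *
P=arm.camera_params("wrist");im=arm.get_image("wrist")[:,:,::-1].copy();cv2.imwrite("pics/w2raw.png",im)
T=arm.camera_params("top");cv2.imwrite("pics/t2raw.png",arm.get_image("top")[:,:,::-1])
s=arm.read_state();print(s["clock"],s["position"],s["gripper_width"])
for X in((607.8,-40.9,4),):print(proj(P,X).round(0))
cv2.imwrite("pics/w2.png",cv2.convertScaleAbs(im,alpha=1.6))
E
```

```text
3.925 [608.28211473 -40.28033509  65.11344163] 36.91856816865538
[256. 204.]
```

View pics/w2.png

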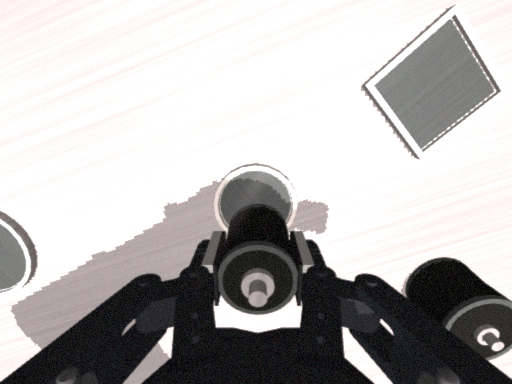

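The seat ring is centred near (256,203), as predicted, and the mount is in line with it at column 257. Lowering and releasing.

servo_tool(
  rows=[
    [[20,0,0,30,0,0,0],[20,0,0,42,0,0,0],[20,0,0,46,0,0,0],[20,0,0,46,0,0,0],[20,0,0,46,0,0,0]],
  ],
)

```text
clock: 4.55
position: [608.4, -40.3, 20.2]
ee_rot: [0.986, -0.169, 0.0, -0.0]
contact_force: [-3.6, 2.0, 6.5]
gripper_width: 36.5
grasp_force: 60.8
```

servo_tool(
  rows=[
    [[50,0,0,0,0,0,0],[85,0,0,0,0,0,0],[85,0,0,0,0,0,0],[85,0,0,-50,0,0,0],[85,0,0,-100,0,0,0],[85,-10,20,-152,0,0,0],[85,-36,73,-152,0,0,0],[85,-62,126,-152,0,0,0],[85,-80,163,-152,0,0,0],[85,-80,163,-152,0,0,0]],
  ],
)

```text
clock: 5.8
position: [476.5, -169.1, 170.6]
ee_rot: [0.985, -0.171, -0.0, -0.0]
contact_force: [1.1, 0.2, 0.2]
gripper_width: 85.4
grasp_force: 0.0
```

```bash
python3 - <<'E'
from h import *
P=arm.camera_params("wrist");im=arm.get_image("wrist")[:,:,::-1].copy();cv2.imwrite("pics/w3raw.png",im)
T=arm.camera_params("top");cv2.imwrite("pics/t3raw.png",arm.get_image("top")[:,:,::-1])
s=arm.read_state();print(s["clock"],s["position"],s["gripper_width"])
for X in((477.8,-167.4,64),(607.8,-40.9,68),(607.8,-40.9,4)):print(proj(P,X).round(0))
cv2.imwrite("pics/w3.png",cv2.convertScaleAbs(im,alpha=1.3))
E
```

```text
5.9 [ 478.84487581 -167.8249357   170.64236413] 84.88642245977896
[255. 188.]
[ 64. 100.]
[104. 101.]
```

View pics/w3.png

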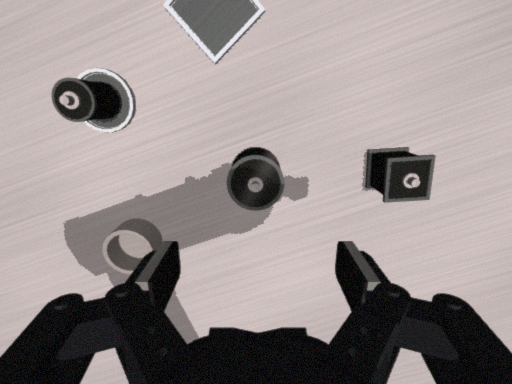

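The small mount stands inside its seat, with its stud at (69,100). The large mount's stud is at (256,185), within 3 px of prediction. Descending and gripping.

servo_tool(
  rows=[
    [[85,0,0,60,0,0,0],[85,0,0,120,0,0,0],[85,0,0,156,0,0,0],[85,0,0,156,0,0,0],[40,0,0,156,0,0,0],[40,0,0,156,0,0,0],[40,0,0,156,0,0,0],[40,0,0,156,0,0,0],[40,0,0,156,0,0,0]],
  ],
)

```text
clock: 7.02
position: [480.5, -167.6, 16.5]
ee_rot: [0.986, -0.169, 0.003, -0.0]
contact_force: [1.0, 1.8, 7.5]
gripper_width: 56.7
grasp_force: 64.6
```

servo_tool(
  rows=[
    [[40,0,0,-60,0,0,0],[40,0,0,-110,0,0,0],[40,5,-55,-110,0,0,0],[40,11,-112,-110,0,0,0],[40,17,-172,-110,0,0,0],[40,23,-232,-110,0,0,0],[40,29,-292,-110,0,0,0],[40,35,-350,-110,0,0,0],[40,38,-393,-110,0,0,0],[40,38,-393,-60,0,0,0]],
  ],
)

```text
clock: 8.28
position: [649.8, 195.1, 78.0]
ee_rot: [0.986, -0.168, 0.005, -0.004]
contact_force: [0.4, -0.1, -3.3]
gripper_width: 56.8
grasp_force: 66.1
```

```bash
python3 - <<'E'
from h import *
T=arm.camera_params("top");arm.get_image("top")
P=arm.camera_params("wrist");im=arm.get_image("wrist")[:,:,::-1].copy()
s=arm.read_state();print(s["clock"],s["position"],s["gripper_width"])
for X in((645.5,190.4,4),):print(proj(P,X).round(0))
cv2.imwrite("pics/w4.png",cv2.convertScaleAbs(im,alpha=1.3))
E
```

```text
8.375 [640.34546411 188.88163026  67.58459016] 56.725307361969655
[256. 200.]
```

View pics/w4.png

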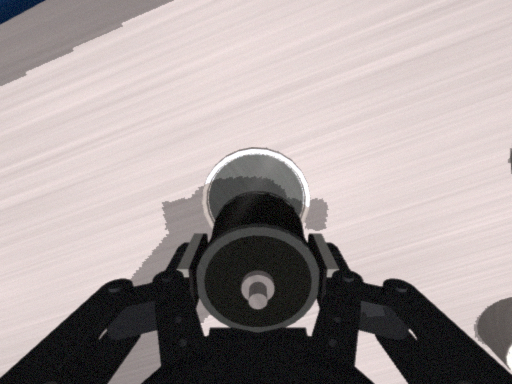

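The seat is centred at (257,200), as predicted, and the mount is in line. Lowering.

servo_tool(
  rows=[
    [[40,0,0,0,0,0,0],[40,0,0,0,0,0,0],[40,0,0,35,0,0,0],[40,0,0,50,0,0,0],[40,0,0,56,0,0,0],[40,0,0,56,0,0,0],[40,0,0,56,0,0,0]],
  ],
)

```text
clock: 9.25
position: [646.1, 190.0, 20.6]
ee_rot: [0.986, -0.169, 0.001, -0.0]
contact_force: [-4.8, -0.7, 5.9]
gripper_width: 57.0
grasp_force: 66.1
```

servo_tool(
  rows=[
    [[70,0,0,0,0,0,0],[85,0,0,0,0,0,0],[85,0,0,0,0,0,0],[85,0,0,-60,0,0,0],[85,0,0,-110,0,0,0],[85,-2,40,-152,0,0,0],[85,-6,100,-152,0,0,0],[85,-10,160,-152,0,0,0],[85,-14,220,-152,0,0,0],[85,-18,280,-152,0,0,0]],
  ],
)

```text
clock: 10.5
position: [534.4, -69.3, 170.6]
ee_rot: [0.986, -0.169, 0.0, -0.0]
contact_force: [0.6, -0.2, -0.2]
gripper_width: 84.9
grasp_force: 0.0
```

servo_tool(
  rows=[
    [[85,-4,60,0,0,0,-0.076],[85,-8,120,0,0,0,-0.076],[85,-12,180,0,0,0,-0.076],[85,-16,240,0,0,0,-0.076],[85,-17,266,0,0,0,-0.076],[85,-17,266,0,0,0,-0.076],[85,-17,266,0,0,0,-0.076]],
  ],
)

```text
clock: 11.38
position: [430.4, -312.4, 170.3]
ee_rot: [0.991, -0.132, 0.0, -0.0]
contact_force: [0.1, 0.7, 0.5]
gripper_width: 84.7
grasp_force: 0.0
```

```bash
python3 - <<'E'
from h import *
T=arm.camera_params("top");cv2.imwrite("pics/t5raw.png",arm.get_image("top")[:,:,::-1])
P=arm.camera_params("wrist");im=arm.get_image("wrist")[:,:,::-1].copy();cv2.imwrite("pics/w5raw.png",im)
s=arm.read_state();print(s["clock"],s["position"],s["gripper_width"],s["joints"])
for X in((430.2,-313,64),(648,-187.1,4)):print(proj(P,X).round(0))
cv2.imwrite("pics/w5.png",cv2.convertScaleAbs(im,alpha=1.5))
E
```

```text
11.475 [ 430.68407531 -311.95918306  170.361139  ] 85.26934803432442 [-3.21704781e-01  2.81674265e-01 -3.09732486e-01 -8.32751985e-05
 -9.79219272e-01  1.62923869e+00]
[258. 189.]
[74. -5.]
```

View pics/w5.png

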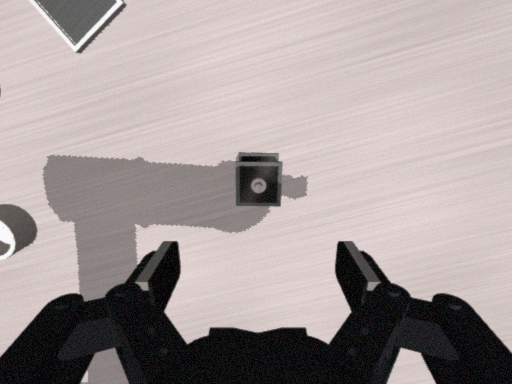

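The square mount sits square to the fingers, with its stud at (258,186). Descending and gripping.

servo_tool(
  rows=[
    [[85,0,0,60,0,0,0],[85,0,0,120,0,0,0],[85,0,0,156,0,0,0],[85,0,0,156,0,0,0],[30,0,0,156,0,0,0],[30,0,0,156,0,0,0],[30,0,0,156,0,0,0],[30,0,0,156,0,0,0],[30,0,0,156,0,0,0]],
  ],
)

```text
clock: 12.6
position: [431.8, -313.3, 16.6]
ee_rot: [0.991, -0.132, 0.002, 0.001]
contact_force: [-0.1, 2.3, 6.5]
gripper_width: 45.7
grasp_force: 62.5
```

```bash
python3 - <<'E'
from h import *
s=arm.read_state();q=s["ee_rot"];psi=2*np.arctan2(q[1],q[0]);print(psi,s["position"],s["gripper_width"])
d=np.array([648-430.2,-187.1+313]);print("shift",np.cos(psi)*d[0]+np.sin(psi)*d[1],np.sin(psi)*d[0]-np.cos(psi)*d[1],"turn",-(0.41-psi))
E
```

```text
-0.26411983505849124 [ 431.81443056 -313.33382375   16.5513112 ] 45.703853672913176
shift 177.37985372172693 -178.39293005514196 turn -0.6741198350584912
```

servo_tool(
  rows=[
    [[30,0,0,-60,0,0,0],[30,0,0,-90,0,0,0],[30,36,-36,-90,0,0,-0.14],[30,72,-72,-90,0,0,-0.28],[30,108,-108,-90,0,0,-0.42],[30,144,-144,-90,0,0,-0.56],[30,177,-178,-90,0,0,-0.675],[30,177,-178,-60,0,0,-0.675],[30,177,-178,-60,0,0,-0.675],[30,177,-178,-60,0,0,-0.675]],
  ],
)

```text
clock: 13.85
position: [647.4, -187.8, 75.1]
ee_rot: [0.979, 0.204, 0.0, 0.0]
contact_force: [0.5, 0.6, -2.8]
gripper_width: 45.1
grasp_force: 62.6
```

```bash
python3 - <<'E'
from h import *
T=arm.camera_params("top");arm.get_image("top")
P=arm.camera_params("wrist");im=arm.get_image("wrist")[:,:,::-1].copy()
s=arm.read_state();print(s["clock"],s["position"],s["gripper_width"],s["ee_rot"])
for X in((648,-187.1,4),):print(proj(P,X).round(0))
cv2.imwrite("pics/w6.png",cv2.convertScaleAbs(im,alpha=1.3))
E
```

```text
13.95 [ 647.91335953 -187.96673838   75.93155248] 45.38162940686089 [9.79096231e-01 2.03394229e-01 1.07617164e-03 4.46435610e-04]
[257. 200.]
```

View pics/w6.png

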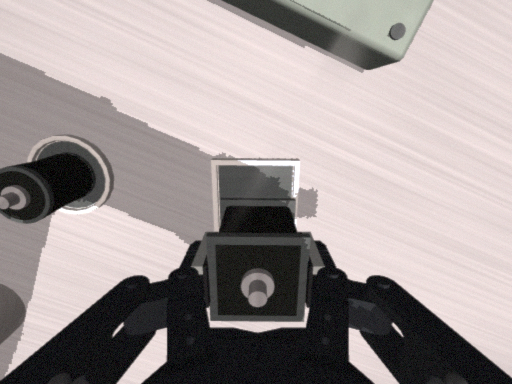

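The seat spans columns 212–299 and is parallel to the mount, which is centred at 257. Lowering.

servo_tool(
  rows=[
    [[30,0,0,35,0,0,0],[30,0,0,50,0,0,0],[30,0,0,56,0,0,0],[30,0,0,56,0,0,0],[30,0,0,56,0,0,0]],
  ],
)

```text
clock: 14.58
position: [647.4, -187.6, 20.6]
ee_rot: [0.979, 0.204, -0.0, 0.0]
contact_force: [-4.8, 1.2, 4.8]
gripper_width: 45.5
grasp_force: 63.3
```

servo_tool(
  rows=[
    [[60,0,0,0,0,0,0],[85,0,0,0,0,0,0],[85,0,0,0,0,0,0],[85,0,0,-60,0,0,0],[85,0,0,-120,0,0,0],[85,-60,0,-150,0,0,0],[85,-120,0,-150,0,0,0],[85,-180,0,-150,0,0,0],[85,-180,0,-150,0,0,0]],
  ],
)

```text
clock: 15.7
position: [478.7, -260.1, 168.8]
ee_rot: [0.979, 0.202, -0.0, -0.0]
contact_force: [0.7, -0.3, -1.3]
gripper_width: 85.2
grasp_force: 0.0
```

```bash
python3 - <<'E'
from h import *
P=arm.camera_params("top");im=arm.get_image("top")[:,:,::-1].copy();cv2.imwrite("pics/t7raw.png",im)
s=arm.read_state();print(s["clock"],s["position"])
for X in((607.8,-40.9,66),(645.5,190.4,66),(648,-187.1,66)):print(((proj(P,X)-(180,140))*4).round(0))
cv2.imwrite("pics/t7.png",cv2.convertScaleAbs(cv2.resize(im[140:215,180:370],None,fx=4,fy=4,interpolation=cv2.INTER_CUBIC),alpha=2))
cv2.imwrite("pics/s7.png",arm.get_image("scene")[:,:,::-1])
E
```

```text
15.75 [ 481.20494392 -259.91206727  169.04389578]
[421. 150.]
[80. 80.]
[639. 102.]
```

View pics/t7.png

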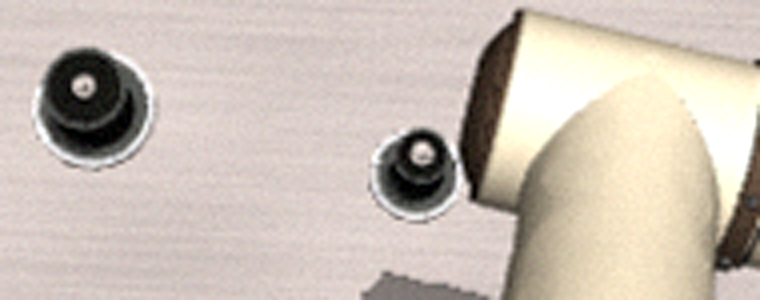

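View pics/s7.png

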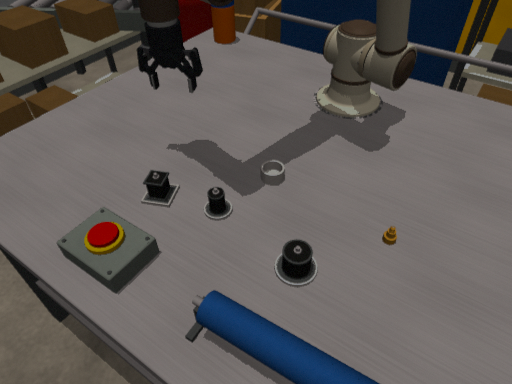

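Both round mounts stand in their seats: studs at crop (84,86) and (423,153), about 3 mm or less from seat centre. The square mount is hidden by the arm in this view, but the scene picture shows it seated with its stud near (157,175). The cup and adapter are unmoved. One numeric check of the square mount before handing in.

```bash
python3 - <<'E'
from h import *
P=arm.camera_params("scene")
for X in((645.5,190.4,68),(607.8,-40.9,68),(648,-187.1,68),(648,-187.1,4)):print(proj(P,X).round(1))
im=arm.get_image("wrist")[:,:,::-1];P=arm.camera_params("wrist");print(proj(P,(648,-187.1,68)).round(0),proj(P,(648,-187.1,4)).round(0))
cv2.imwrite("pics/w8.png",cv2.convertScaleAbs(im,alpha=1.4))
E
```

```text
[296.7 247.1]
[214.6 187.8]
[154.2 173.1]
[159.5 192.9]
[257. -42.] [257.  -8.]
```

View pics/w8.png

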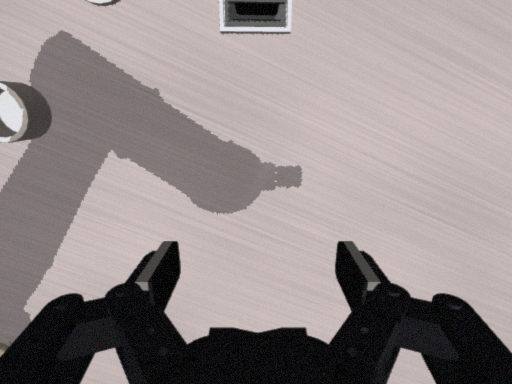

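The wrist view shows the square mount's foot inside its rim and parallel to it, around (256,10), with clearance on every visible side. The scene stud position agrees with the prediction to about 3 px. Handing in.

```bash
python3 -c "
from bench import arm
print(arm.job_done())"
```

```text
the job is handed in; nothing more can be done
None
```

All three mounts stand upright in their own seats, the square one in line with its seat, and the bearing cup and brass adapter were left where they stood; I handed the job in at about 16 s on the robot's clock, and no verdict came back.

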